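# Reset a sliding length stop to a pattern board

### The arm

A 6-joint arm with a two-finger parallel gripper is mounted at the origin on the work surface. World frame = base frame: x ahead of the robot, y to its left, z up, the work surface at z = 0. Lengths are in m, angles in rad, forces in N, time in s.
With the tool pointing down it reaches from about 0.275 to 0.775 m from the base axis. Payload 14.6 kg.
Tool frame: the origin (TCP) lies on the mounting face of the last link; the fingertips stand 173 mm ahead of it and the grasp point (between the pads) lies 155 mm ahead of it; z points along the fingers, y is the line along which they close (so a half turn about z gives the same grasp; the last joint's range is limited). The gripper opens to 85 mm and grips with 20 to 120 N. Pads are 22 mm wide; open, the fingers measure 114 mm over their backs; the gripper's body (76 mm by 85 mm) begins 54 mm behind the grasp point. The pads swing forward as they close: fully open they stand 13 mm farther back than shut.
Start: joints at [0.955, 0.263, -0.048, 1.259, 0, 1.415], TCP at [0.233, 0.47, 0.405] pointing down, gripper open.
Joint ranges: [-2.65, 2.65], [-0.89, 1.7], [-1.18, 1.37], [-2.13, 2.11], [-1.35, 1.29], [-3.14, 3.14]. Speed limits (rad/s): [1.89, 1.89, 2.57, 2.79, 3.14, 3.14].

### API

Orientations are given as a unit quaternion [x, y, z, w].
In Python, from plant import r, camrig, sense gives the robot as it stands (r), with the cameras (camrig) and the readings as plain functions.
- The arm moves only by the shell command python3 shift.py 'ROWS' [FORCE]. ROWS is rows parted by semicolons, their numbers by spaces, 1 to 12 of them, each of 5 numbers: the finger opening in m, then dx, dy, dz in m, then a turn about the tool's z in rad; each row shifts and turns the commanded pose from where the row before left it, along the tool's axes as they then stand; what a row does not reach is not made up. A row lasts 1/10 s, in which the tool goes at most 0.05 m and 0.15 rad, less where a joint would pass 70% of its speed; a pose out of reach is approached as far as the arm can. The fingers move at their own pace and stop on an object; FORCE is the grip in N (left out, the last holds). Time passes only in rows, so rows that do not move let the fingers close. It prints the time, the measured TCP pose, the force, the opening and the grip force at its end.
- sense(): the state, without advancing time (a new reading comes with each control period).
- camrig.grab_frame(name): name is "scene" or "top" or "wrist"; returns a dict with "frame" (400x640x3 uint8, red, green, blue), "camera_matrix" (3x3 intrinsics, pixels), "R" (3x3) and "t" (3): a world point X has camera coordinates R X + t. Camera axes: x right, y down, z forward; pixel columns grow to the right and rows downward; lengths in m; the calibration is good to about 2 mm. A picture is of the moment at which its call begins. There is no depth.
- r.close_job(): hands the job in; it is judged then, once.
The state is a dict: "time_s": time; "joint_positions": joint angles; "dq": joint speeds; "joint_torque": joint torques, N m; "ee_pos": TCP position; "orientation": TCP orientation; "wrist_force": force on the tool from outside, world axes, zero at the start; "moment": the same for the moment, N m; "width": finger opening in m; "gripper_force": force on a finger pad.
Only numpy, scipy, OpenCV 4.12 (cv2) and the standard library are available. Lean on these libraries where they do the work, as an engineer would, in place of code of your own. Each camera call takes 0.05 s, during which the arm holds its last target. There are 200 camera calls.

### The job

Set the length stop on the jig to the pattern board. Turn the stop's winged clamp knob fully anticlockwise to its end stop to free the carriage, slide the carriage until its stop plate touches the facing end of the pattern board, and turn the knob fully clockwise to its end stop to clamp it there. An offcut lies in the way and may be put or pushed anywhere clear on the bench; the pattern board must stay on the deck, along the rail and butted against the zero block, and everything else stays undisturbed.

Things in the scene. Friction and masses are not known exactly. Their poses are not given: they have to be found in the camera images.
- jig: The fixed jig: grey laminated deck 18 mm thick (top at z = 0.018 m) with an aluminium rail on it. Origin on the table under the rail's centre line; y along the rail towards the zero block, x across it away from the open deck, z up. Deck spans x from -205 to +40 mm and y from -300 to +240 mm; the rail is 36 mm wide (x from -18 to +18), same length, top at z = 46 mm.
- stop_face (a point): Point on the stop plate's face that must touch the pattern board's end; 45 mm to -x of the rail's centre line, z = 34 mm. The plate is dark steel, 14 mm thick, at the saddle's +y end, reaching across the deck to 95 mm from the rail's centre line, z from 25 to 75 mm. The face looks to jig +y, flush with the saddle's +y end.
- carriage_end (a point): Centre of the -y end face of the carriage, a dark steel saddle on the rail, 62 mm (x) by 90 mm (y), z from 48 to 78 mm: a good place to push. 90 mm behind the stop face; the knob's axis is 45 mm ahead of it.
- carriage (a joint): Travel of the carriage along the rail, m: grows towards the pattern board (jig +y); 0 to 0.26. When freed it slides with about 4 N of friction; when clamped it holds against about 25 N.
- knob (a joint): Angle of the clamp knob, rad: 0 = fully clockwise seen from above, clamped (end stop); grows anticlockwise to 2.0 = fully free (end stop). Turning takes about 0.12 N m when free, up to 0.22 N m as it clamps; it stays where it is left. It grips the rail over the last 1.4 rad before 0.
- knob_axis (a point): Point on the knob's vertical axis at mid-height of the wings (z = 100 mm). The black knob has a round hub (radius 18 mm, z from 80 to 114 mm) and a straight bar of two equal wings, 110 mm tip to tip, 16 mm thick, z from 88 to 112 mm.
- knob_wing (a point): Mid-height point in the wing that lies on the deck (-x) side, 42 mm from the axis. Seen from above, that wing points 2.14 rad anticlockwise from the jig's +x when the joint is 0 and 4.14 rad when it is 2.0, so it passes over the deck side; the other wing lies on the far side of the axis.
- zero_block: Dark wooden block fixed on the deck against the rail, 60 mm (x) by 30 mm (y) by 60 mm high; origin at the centre of its underside, axes as the jig's.
- board: Pattern board, pale wood, loose (about 0.2 kg), 50 mm (x) by 180 mm (y) by 22 mm high, lying on the deck along the rail (1 mm from it) with its +y end against the zero block. Origin at the centre of its underside, axes as the jig's; its near end is 90 mm to -y of the origin.
- offcut: Loose offcut of brown wood (about 0.12 kg), 45 mm (x) by 75 mm (y) by 50 mm high, standing on the deck between the stop plate and the pattern board. Origin at the centre of its underside.
- glue_bottle: Bystander: glue bottle, 66 mm across, 190 mm high, standing behind the rail. Origin at the centre of its underside.
- screw_box: Bystander: cardboard box 55 x 70 mm, 100 mm high, behind the rail. Origin at the centre of its underside.
- tape_measure: Bystander: black tape measure 65 x 70 mm, 36 mm high, lying on the front of the deck. Origin at the centre of its underside.
- mitre_box: Bystander: yellow mitre box 120 x 240 mm, 62 mm high, on the table. Origin at the centre of its underside.
- hammer: Bystander: hammer lying on the table. Origin on its underside.
- mug: Bystander: white mug, 80 mm across, 90 mm high, behind the rail. Origin at the centre of its underside.

How it is judged:
On the way, in this order (a step that is already met when the one before it is completed fails the run):
1. the knob is turned fully anticlockwise (within 0.12 rad of its free end stop) (value of joint knob above 1.88 rad), for 0.1 s.
2. with the knob still free, the stop plate is brought to the end of the pattern board (within 3 mm) (y of stop_face in the frame of board above -0.093 m and value of joint knob above 1.2 rad), for 0.1 s.
At the end, for the whole second after the job is handed in: The knob is within 0.12 rad of its clockwise (clamped) end stop; the stop plate is within 3 mm of the board's near end; the board lies flat on the deck, within 4 mm of its place against the zero block, within 10 mm of the rail's side and 0.06 rad of parallel to the rail; all at rest (value of joint knob below 0.12 rad and y of stop_face in the frame of board above -0.093 m and y of board in the frame of zero_block between -0.1095 and -0.1015 m and angle between the y axis of board and the y axis of jig, either way round below 0.06 rad and x of board in the frame of jig between -0.056 and -0.036 m and z of board in the frame of jig below 0.022 m and velocity of joint carriage below 0.005 m/s and linear speed of board below 0.01 m/s); the robot touches nothing.
It fails at once if a bystander (bottle, boxes, tape measure, hammer, mug) is moved more than 25 mm or a standing one is tipped (distance of any of glue_bottle, screw_box, tape_measure, mitre_box, hammer, mug from where it was at the start of the episode above 0.025 m or angle between any of glue_bottle, screw_box, mug's own z axis and vertical above 0.3 rad).
It also fails if it takes over 72 s, if anything falls off the work surface, if the arm or the gripper's body presses on something with over 40 N, if the wrist force passes 120 N, or if a joint passes its speed limit or range.

## Working session

There is one attempt and no reset: what is moved stays moved. The work goes in short steps, Python scripts to look and compute and a shell command to move; the robot and the scene stay as the last step left them, time stands still between calls to the robot, and variables do not carry over. Pictures are saved under pics/ and viewed, at most 10 in all, crops included, and the job is handed in when it is done.

```bash
ls; mkdir -p pics
python3 - <<'E'
from plant import r, camrig, sense
import cv2,numpy as np
for n in ("top","scene"):
    f=camrig.grab_frame(n); cv2.imwrite(f"pics/{n}0.png",f["frame"][:,:,::-1]); np.savez(f"pics/{n}0.npz",**f)
    print(n,f["camera_matrix"].tolist(),np.round(f["R"],3).tolist(),f["t"])
s=sense(); print(s)
E
```

```text
pics
plant.py
shift.py
top [[372.9757443097653, 0.0, 321.9821994323915], [0.0, 372.9757443097653, 196.3800299651449], [0.0, 0.0, 1.0]] [[0.029, -0.999, 0.021], [-0.987, -0.032, -0.155], [0.155, -0.017, -0.988]] [-0.0052008   0.57804265  1.28422246]
scene [[408.5930732294393, 0.0, 315.6085054701354], [0.0, 408.5930732294393, 201.74595133701635], [0.0, 0.0, 1.0]] [[-0.762, 0.648, 0.013], [0.421, 0.51, -0.75], [-0.492, -0.565, -0.662]] [ 0.41529851 -0.17989675  1.68422364]
{'time_s': 0.1, 'joint_positions': array([ 9.54688993e-01,  2.63480128e-01, -4.88122866e-02,  1.25940543e+00,
        1.47410097e-05,  1.41552745e+00]), 'dq': array([-1.33012122e-04,  4.32223761e-04,  7.82004145e-04,  4.69135730e-04,
        9.78132760e-04, -1.26932306e-05]), 'joint_torque': array([ 2.10963095e-03, -6.38578892e+01,  3.85060215e+01,  9.97813360e-03,
       -2.16837066e-04,  2.28702356e-05]), 'ee_pos': array([0.23341743, 0.47018367, 0.40429296]), 'orientation': array([ 2.28385674e-01,  9.73570635e-01, -4.14874681e-04, -1.76403674e-04]), 'wrist_force': array([ 0.92687808, -0.08830178,  0.80145622]), 'moment': array([-0.03129663,  0.02722199, -0.07069711]), 'gripper_force': 0.0, 'width': 0.08533256234621228}
```

View pics/top0.png

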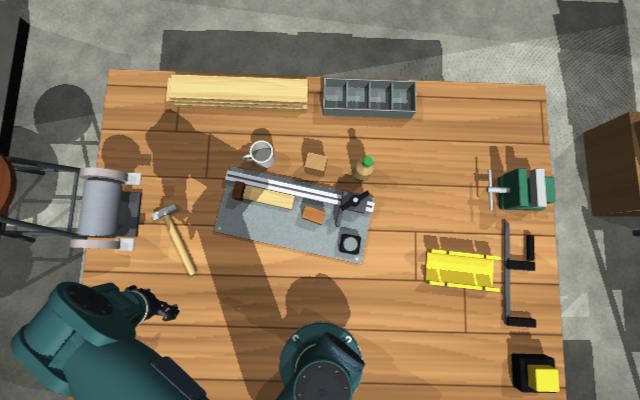

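View pics/scene0.png

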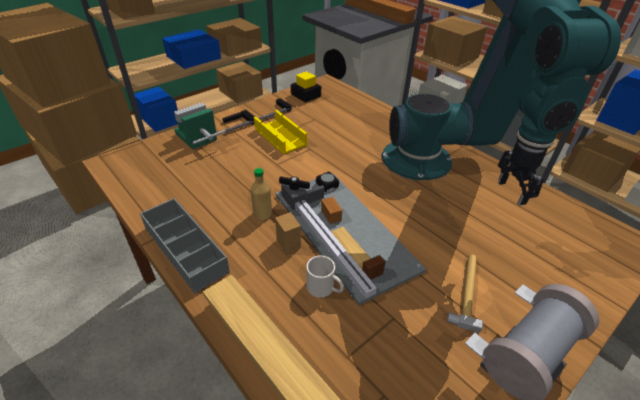

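The top view shows the jig deck (215–375, 168–263), zero block (238,191), board (268,198), offcut (313,214), and carriage/knob (355,202). The tape measure is at (349,243), the bottle at (366,167), the box at (316,161) and the mug at (262,154). Next I'll measure from an enlarged crop.

```bash
cat > h.py <<'E'
import numpy as np, cv2
def ray(f,uv,z):
    K,R,t=f["camera_matrix"],f["R"],f["t"]
    C=-R.T@t; d=R.T@np.linalg.solve(K,np.array([uv[0],uv[1],1.]))
    return C+d*(z-C[2])/d[2]
def proj(f,X):
    p=f["camera_matrix"]@(f["R"]@np.asarray(X,float)+f["t"]); return p[:2]/p[2]
E
python3 - <<'E'
from h import *
f=np.load("pics/top0.npz"); im=f["frame"][:,:,::-1].copy()
hsv=cv2.cvtColor(im,cv2.COLOR_BGR2HSV)
m=((hsv[...,1]<60)).astype(np.uint8)*255
roi=np.zeros_like(m); roi[160:270,208:380]=255; m&=roi
m=cv2.morphologyEx(m,cv2.MORPH_OPEN,np.ones((3,3)))
cs,_=cv2.findContours(m,0,2); c=max(cs,key=cv2.contourArea)
rr=cv2.minAreaRect(c); print(rr, cv2.contourArea(c))
for p in cv2.boxPoints(rr): print(p, ray(f,p,0.018).round(4))
im[m>0]=im[m>0]
a=cv2.resize(im[160:270,210:380],None,fx=4.7,fy=4.7,interpolation=cv2.INTER_CUBIC); cv2.imwrite("pics/crop0.png",a)
E
```

```text
((294.6705627441406, 212.4823455810547), (151.851318359375, 71.3701171875), 12.528807640075684) 9951.0
[212.81174 230.84705] [0.4453 0.3974 0.018 ]
[228.2941  161.17645] [0.7018 0.3598 0.018 ]
[376.5294  194.11765] [ 0.597  -0.1868  0.018 ]
[361.04703 263.78824] [ 0.3449 -0.1334  0.018 ]
```

View pics/crop0.png

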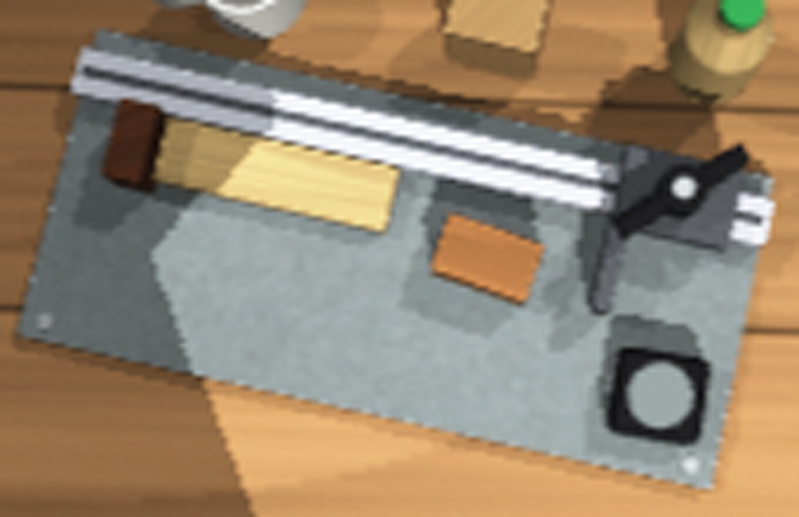

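The crop (×4.7, offset 210,160) is clear. The hub centre is at (684,187) with wing tips at (742,152) and (618,228). The offcut's top corners are (450,213), (543,243), (527,303) and (432,270). The deck corners are (18,336), (712,488) and (98,30).

```bash
cat >> h.py <<'E'
def fit(P,Q): # rigid 2D P(jig)->Q(world): theta,t,res
    P=np.asarray(P,float);Q=np.asarray(Q,float); p=P-P.mean(0);q=Q-Q.mean(0)
    th=np.arctan2((p[:,0]*q[:,1]-p[:,1]*q[:,0]).sum(),(p*q).sum())
    R=rot(th); t=Q.mean(0)-R@P.mean(0); return th,t,(P@R.T+t-Q)
def rot(a): return np.array([[np.cos(a),-np.sin(a)],[np.sin(a),np.cos(a)]])
E
python3 - <<'E'
from h import *
f=np.load("pics/top0.npz")
c=lambda u,v,z: ray(f,(210+(u+.5)/4.7-.5,160+(v+.5)/4.7-.5),z)[:2]
P=[(-.205,.24),(-.205,-.3),(.04,.24)]
Q=[c(18,336,.018),c(712,488,.018),c(98,30,.018)]
# rail ends at z .046
P+=[(.018,.24),(-.018,.24),(.018,-.3),(-.018,-.3)]
Q+=[c(82,48,.046),c(74,92,.046),c(774,196,.046),c(766,244,.046)]
th,t,res=fit(P,Q); print("jig",th,t,(res*1e3).round(1).tolist())
J=lambda w:(rot(-th)@(w-t)).round(4)
def show(n,u,v,z):
    w=c(u,v,z); print(n,w.round(4),J(w))
show("hub",684,187,.114)
for q in [(742,152),(618,228)]: show("tip",*q,.112)
for q in [(450,213),(543,243),(527,303),(432,270)]: show("off",*q,.068)
for q in [(398,168),(384,233),(162,118)]: show("board",*q,.04)
for q in [(126,100),(163,107)]: show("zero",*q,.078)
show("plate",606,312,.075)
show("platetop",592,306,.075)
show("tape",660,395,.054)
show("cap",742,8,.19)
show("box",500,25,.1)
np.savez("pics/jig.npz",th=th,t=t)
E
```

```text
jig -0.18349307704891962 [0.6020561  0.12243384] [[-0.2, 0.7], [-0.4, -1.6], [1.2, 0.4], [0.5, -0.1], [-0.5, 2.7], [-1.0, -1.5], [0.4, -0.7]]
hub [ 0.5604 -0.0986] [-0.0006 -0.2249]
tip [ 0.5877 -0.1404] [ 0.0338 -0.261 ]
tip [ 0.5295 -0.0519] [-0.0395 -0.1846]
off [0.5423 0.07  ] [-0.0492 -0.0624]
off [5.221e-01 4.000e-04] [-0.0563 -0.1345]
off [0.4773 0.011 ] [-0.1023 -0.1323]
off [0.4995 0.0818] [-0.0934 -0.0587]
board [0.5792 0.1115] [-0.0204 -0.0149]
board [0.5292 0.1201] [-0.0712 -0.0156]
board [0.6119 0.2924] [-0.0213  0.1689]
zero [0.6177 0.3124] [-0.0193  0.1896]
zero [0.6133 0.2848] [-0.0186  0.1617]
plate [ 0.4719 -0.0469] [-0.097  -0.1903]
platetop [ 0.476  -0.0366] [-0.0949 -0.1793]
tape [ 0.4134 -0.0896] [-0.1468 -0.2429]
cap [ 0.6744 -0.1284] [ 0.1169 -0.2335]
box [0.6787 0.0374] [ 0.0909 -0.0696]
```

```bash
cat >> h.py <<'E'
def to(s,xy,z=None,yaw=None):
    """tool-frame deltas to put the grasp point at xy,z with the closing axis at world angle yaw (after turning)"""
    from scipy.spatial.transform import Rotation as Ro
    y=Ro.from_quat(s["orientation"]).as_matrix()[:,1]; a=np.arctan2(y[1],y[0])
    if yaw is None: yaw=a
    turn=a-yaw; d=np.asarray(xy)-s["ee_pos"][:2]
    yy=np.array([np.cos(yaw),np.sin(yaw)]); xx=np.array([-yy[1],yy[0]])
    dz=None if z is None else s["ee_pos"][2]-.155-z
    print("closing yaw %.3f turn %.3f | dx %.4f dy %.4f"%(a,turn,xx@d,yy@d),"dz",dz)
E
R="0.065 0 0 0 0.14"; python3 shift.py '0.065 0 0 0 0.14;0.065 0 0 0 0.14;0.065 0 0 0 0.14;0.065 0 0 0 0.14;0.065 0 0 0 0.14;0.065 0 0 0 0.14;0.065 0 0 0 0.14;0.065 0 0 0 0.14;0.065 0 0 0 0.14;0.065 0 0 0 0.14' 30
python3 shift.py '0.065 -0.028 0.032 0 0;0.065 -0.028 0.032 0 0;0.065 -0.028 0.032 0 0;0.065 -0.028 0.032 0 0;0.065 -0.028 0.032 0 0;0.065 -0.028 0.032 0 0;0.065 -0.028 0.032 0 0;0.065 -0.028 0.032 0 0;0.065 -0.028 0.032 0 0;0.065 -0.028 0.032 0 0;0.065 -0.028 0.032 0 0;0.065 -0.028 0.032 0 0'
python3 shift.py '0.065 0 0 0.05 0;0.065 0 0 0.05 0;0.065 0 0 0 0;0.065 0 0 0 0'
python3 - <<'E'
from plant import r, camrig, sense
from h import *
f=camrig.grab_frame("wrist"); cv2.imwrite("pics/w1.png",f["frame"][:,:,::-1]); np.savez("pics/w1.npz",**f)
s=sense(); print(s["joint_positions"].round(3),s["wrist_force"].round(2)); to(s,(.5103,.0408),.045,-.29)
E
```

```text
time_s: 1.1
ee_pos: [0.2334, 0.4702, 0.4044]
orientation: [0.804, 0.595, -0.0, 0.0]
wrist_force: [-0.2, 0.1, 0.2]
width: 0.0646
gripper_force: 0.0
time_s: 2.3
ee_pos: [0.5059, 0.0367, 0.4045]
orientation: [0.802, 0.597, -0.0, -0.0]
wrist_force: [0.6, 1.1, -0.4]
width: 0.0648
gripper_force: 0.0
time_s: 2.7
ee_pos: [0.5053, 0.0385, 0.3056]
orientation: [0.802, 0.598, -0.0, -0.0]
wrist_force: [0.2, 0.7, 1.0]
width: 0.0651
gripper_force: 0.0
[-0.085  0.284 -0.294  0.991 -0.     1.776] [ 0.18 -0.24 -0.02]
closing yaw -0.290 turn 0.000 | dx 0.0034 dy 0.0036 dz 0.10674108076435314
```

View pics/w1.png

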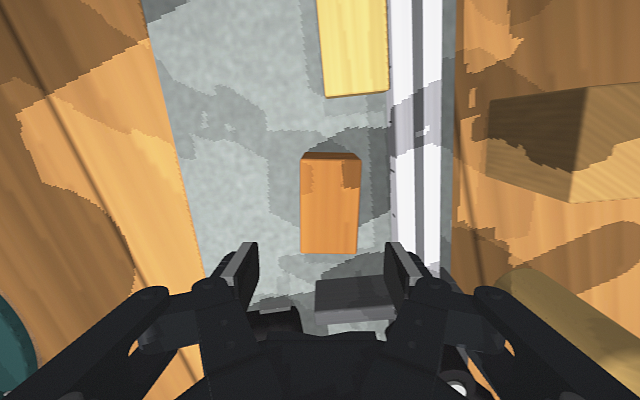

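The wrist view shows the offcut's top face at about (302–360, 160–254) and the board's near end at (327,98)–(388,93). The fingers lie to either side of the offcut. I'll refine the offcut position.

Run:
```python
from plant import r, camrig, sense
from h import *
f=np.load("pics/w1.npz"); g=np.load("pics/jig.npz"); th,t=g["th"],g["t"]
pts=[ray(f,q,.068)[:2] for q in [(302,160),(360,160),(357,254),(300,254)]]
print(np.round(pts,4).tolist()); c=np.mean(pts,0); print("c",c, rot(-th)@(c-t))
a=pts[1]-pts[0]; b=pts[2]-pts[3]; print([np.arctan2(v[1],v[0]) for v in (a,b)],[np.linalg.norm(v) for v in(a,b,pts[0]-pts[3])])
e=pts[0]-pts[3]; print("long",np.arctan2(e[1],e[0])-np.pi/2)
for q in [(327,98),(388,93)]: print("board",rot(-th)@(ray(f,q,.04)[:2]-t))
to(sense(),c,.045)
```

```text
[[0.5029, 0.0835], [0.5426, 0.0716], [0.5219, 0.0011], [0.4791, 0.0139]]
c [0.51164296 0.04251542] [-0.07431299 -0.09507402]
[np.float64(-0.2904290294986125), np.float64(-0.28995574981341354)] [np.float64(0.041465280795054085), np.float64(0.04467508623172673), np.float64(0.07353381206847388)]
long -0.3297135330033303
board [-0.0676219  -0.01467541]
board [-0.02091438 -0.01608012]
closing yaw -0.290 turn 0.000 | dx 0.0054 dy 0.0044 dz 0.10674108076435314
```

```bash
python3 shift.py '0.065 0.005 0.004 0 0.02;0.065 0 0 0.035 0;0.065 0 0 0.035 0;0.065 0 0 0.035 0;0.065 0 0 0 0;0.03 0 0 0 0;0.03 0 0 0 0;0.03 0 0 0 0;0.03 0 0 0 0;0.03 0 0 0 0;0.03 0 0 0 0' 35
python3 shift.py '0.03 0 0 -0.03 0;0.03 0 0 0 0;0.03 0 -0.02 0 0;0.03 0 -0.02 0 0;0.03 0 -0.02 0 0;0.03 0 -0.02 0 0;0.03 0 0 0 0;0.03 0 0 0.015 0;0.03 0 0 0.015 0;0.03 0 0 0 0;0.03 0 0 0 0'
```

```text
time_s: 3.85
ee_pos: [0.5116, 0.0422, 0.2019]
orientation: [0.808, 0.589, 0.002, 0.001]
wrist_force: [1.0, 1.3, 9.0]
width: 0.0448
gripper_force: 37.2
time_s: 4.95
ee_pos: [0.4351, 0.0664, 0.2001]
orientation: [0.808, 0.589, 0.0, 0.0]
wrist_force: [-0.1, 0.4, -1.7]
width: 0.0446
gripper_force: 37.0
```

```bash
python3 shift.py '0.065 0 0 0 0;0.065 0 0 0 0;0.065 0 0 0 0;0.065 0 0 -0.04 0;0.065 0 0 -0.04 0;0.065 0 0 -0.04 0;0.065 0 0 -0.04 0;0.065 0 0 0 0;0.065 0 0 0 0'
python3 - <<'E'
from plant import r, camrig, sense
from h import *
g=np.load("pics/jig.npz"); th,t=g["th"],g["t"]
to(sense(),t+rot(th)@(0,-.225),.102,0.58)
E
```

```text
time_s: 5.85
ee_pos: [0.4345, 0.0665, 0.3603]
orientation: [0.808, 0.589, 0.001, 0.001]
wrist_force: [0.4, -0.5, -1.3]
width: 0.0649
gripper_force: 0.0
closing yaw -0.310 turn -0.890 | dx -0.2076 dy 0.0152 dz 0.1032756681881883
```

```bash
python3 shift.py '0.065 0 0 0 -0.15;0.065 0 0 0 -0.15;0.065 0 0 0 -0.15;0.065 0 0 0 -0.15;0.065 0 0 0 -0.15;0.065 0 0 0 -0.14;0.065 -0.042 0.003 0 0;0.065 -0.042 0.003 0 0;0.065 -0.042 0.003 0 0;0.065 -0.042 0.003 0 0;0.065 -0.04 0.003 0 0;0.065 0 0 0 0'
python3 - <<'E'
from plant import r, camrig, sense
from h import *
g=np.load("pics/jig.npz"); th,t=g["th"],g["t"]
f=camrig.grab_frame("wrist"); cv2.imwrite("pics/w2.png",f["frame"][:,:,::-1]); np.savez("pics/w2.npz",**f)
to(sense(),t+rot(th)@(0,-.225),.102,0.58)
print(proj(f,[*(t+rot(th)@(0,-.225)),.114]))
E
```

```text
time_s: 7.05
ee_pos: [0.5629, -0.1026, 0.3573]
orientation: [0.477, 0.879, -0.0, -0.001]
wrist_force: [-0.5, 0.9, -0.2]
width: 0.065
gripper_force: 0.0
closing yaw 0.578 turn -0.002 | dx 0.0021 dy 0.0006 dz 0.10056738779849701
[322.88277338 210.10586575]
```

View pics/w2.png

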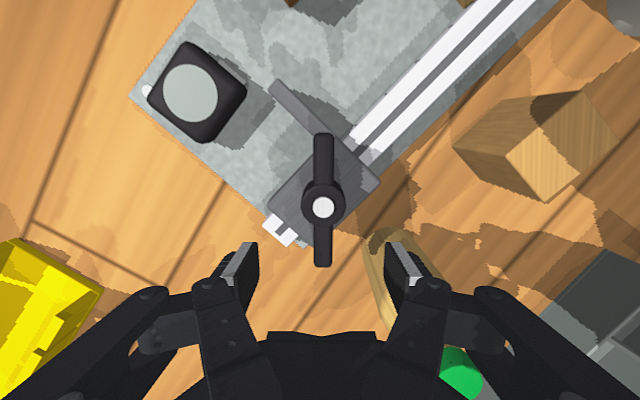

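The wrist view shows the hub centre at (323,207.5) against a predicted (322.9,210.1). The bar runs straight up the image, so the fingers already straddle it correctly.

Run:
```python
from plant import r, camrig, sense
from h import *
f=np.load("pics/w2.npz")
c=ray(f,(323,207.5),.114)[:2]; print(c); to(sense(),c,.102)
```

```text
[ 0.55993178 -0.09698426]
closing yaw 0.578 turn 0.000 | dx 0.0042 dy 0.0007 dz 0.10056738779849701
```

```bash
python3 shift.py '0.065 0.003 0.001 0 0;0.065 0 0 0.035 0;0.065 0 0 0.035 0;0.065 0 0 0.03 0;0.065 0 0 0 0;0.03 0 0 0 0;0.03 0 0 0 0;0.03 0 0 0 0;0.03 0 0 0 0;0.03 0 0 0 0;0.03 0 0 0 0' 60
python3 -c "
from plant import r, camrig, sense
s=sense();print(s['ee_pos'],s['wrist_force'],s['moment'])"
```

```text
time_s: 8.2
ee_pos: [0.5601, -0.0961, 0.2618]
orientation: [0.475, 0.88, -0.0, 0.001]
wrist_force: [-5.9, 1.0, 10.0]
width: 0.0345
gripper_force: 58.8
[ 0.56006313 -0.09613487  0.26179893] [-5.8856496   0.99778591 10.0193882 ] [0.01791675 1.16140185 0.05989272]
```

```bash
python3 shift.py '0.03 0 0 -0.004 0;0.03 0 0 0 0'
python3 shift.py '0.03 0 0 0 -0.1;0.03 0 0 0 -0.1;0.03 0 0 0 -0.1;0.03 0 0 0 0'
python3 -c "
from plant import r, camrig, sense
s=sense();print(s['ee_pos'],s['wrist_force'],s['moment'])
f=camrig.grab_frame('wrist')
import cv2;cv2.imwrite('pics/w3.png',f['frame'][:,:,::-1])"
```

```text
time_s: 8.4
ee_pos: [0.5603, -0.0963, 0.2624]
orientation: [0.475, 0.88, -0.0, -0.001]
wrist_force: [10.8, -3.7, -39.0]
width: 0.0338
gripper_force: 72.0
time_s: 8.8
ee_pos: [0.5602, -0.0964, 0.2624]
orientation: [0.337, 0.942, -0.0, -0.001]
wrist_force: [8.3, -6.1, -38.9]
width: 0.034
gripper_force: 72.3
[ 0.56015745 -0.09640746  0.26236034] [  8.33351069  -6.06670087 -38.85406886] [-1.10618642 -1.71721614  0.18846981]
```

View pics/w3.png

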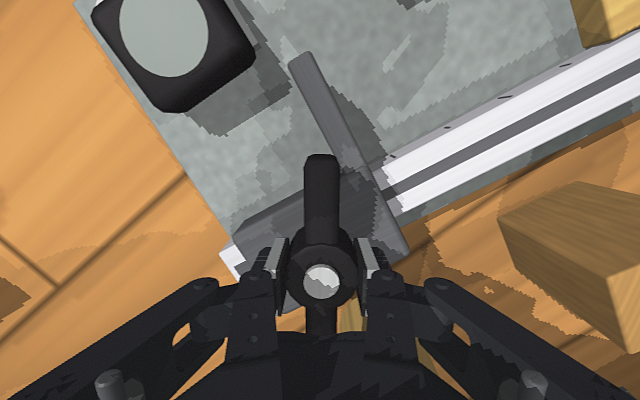

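The knob has turned with the tool: the wing still points straight up in the image, with the hub between the pads. I'll relieve the 39 N vertical pull and carry on turning to the end stop.

```bash
python3 shift.py '0.03 0 0 0.003 0;0.03 0 0 0 -0.12;0.03 0 0 0 -0.12;0.03 0 0 0 -0.12;0.03 0 0 0 -0.12;0.03 0 0 0 -0.12;0.03 0 0 0 -0.12;0.03 0 0 0 -0.12;0.03 0 0 0 -0.12;0.03 0 0 0 -0.12;0.03 0 0 0 -0.12;0.03 0 0 0 0'
python3 - <<'E'
from plant import r, camrig, sense
from h import *
s=sense();print(s['wrist_force'],s['moment']); to(s,(0.5602,-.0964))
E
```

```text
time_s: 10.05
ee_pos: [0.5601, -0.0963, 0.2619]
orientation: [-0.253, 0.968, -0.001, 0.0]
wrist_force: [-4.0, -2.6, 2.7]
width: 0.0343
gripper_force: 76.7
[-4.02369336 -2.57458529  2.71245672] [-0.53615571  0.9067169   0.11689666]
closing yaw 2.082 turn 0.000 | dx -0.0001 dy -0.0001 dz None
```

```bash
python3 shift.py '0.03 0 0 0 -0.1;0.03 0 0 0 -0.1;0.03 0 0 0 -0.08;0.03 0 0 0 0'
python3 - <<'E'
from plant import r, camrig, sense
from h import *
s=sense();print(s['wrist_force'],s['moment']); to(s,(0.5602,-.0964))
E
python3 shift.py '0.03 0 0 0 -0.05;0.03 0 0 0 -0.03;0.03 0 0 0 0'
python3 - <<'E'
from plant import r, camrig, sense
from h import *
s=sense();print(s['wrist_force'],s['moment']); to(s,(0.5602,-.0964))
E
```

```text
time_s: 10.45
ee_pos: [0.5602, -0.0963, 0.2619]
orientation: [-0.384, 0.923, -0.001, 0.0]
wrist_force: [-4.4, -4.3, 6.5]
width: 0.034
gripper_force: 77.0
[-4.40206026 -4.34822159  6.52739403] [-0.52734588  0.920289    0.14115648]
closing yaw 2.359 turn 0.000 | dx 0.0001 dy -0.0000 dz None
time_s: 10.75
ee_pos: [0.5607, -0.0962, 0.2619]
orientation: [-0.419, 0.908, -0.001, 0.001]
wrist_force: [-0.0, 0.4, 7.2]
width: 0.0339
gripper_force: 77.1
[-0.04624811  0.4126418   7.21505049] [ 0.11452118 -0.0577652   0.1062614 ]
closing yaw 2.437 turn 0.000 | dx 0.0004 dy 0.0002 dz None
```

```bash
cat > s.py <<'E'
from plant import r, camrig, sense
from h import *
s=sense();print(s['wrist_force'].round(2),s['moment'].round(3)); to(s,(0.5602,-.0964))
E
python3 shift.py '0.03 0 0 0 -0.04;0.03 0 0 0 0'; python3 s.py
python3 shift.py '0.03 0 0 0 -0.04;0.03 0 0 0 0'; python3 s.py
python3 - <<'E'
from plant import r, camrig, sense
from h import *
f=camrig.grab_frame('wrist')
import cv2;cv2.imwrite('pics/w4.png',f['frame'][:,:,::-1])
E
```

```text
time_s: 10.95
ee_pos: [0.5607, -0.0962, 0.2619]
orientation: [-0.437, 0.899, -0.001, 0.001]
wrist_force: [-0.2, -1.1, 7.7]
width: 0.0339
gripper_force: 77.2
[-0.24 -1.13  7.7 ] [ 0.208 -0.093 -1.179]
closing yaw 2.476 turn 0.000 | dx 0.0004 dy 0.0003 dz None
time_s: 11.15
ee_pos: [0.561, -0.0961, 0.2619]
orientation: [-0.456, 0.89, -0.001, 0.002]
wrist_force: [3.1, 1.4, 6.3]
width: 0.0341
gripper_force: 77.1
[3.05 1.4  6.32] [ 0.514 -0.721 -0.533]
closing yaw 2.517 turn 0.000 | dx 0.0007 dy 0.0005 dz None
```

View pics/w4.png

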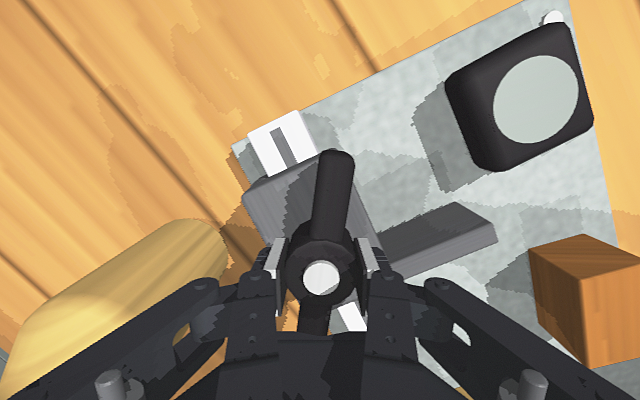

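The knob is on its free end stop: the moment reversed to −1.2 N m and the tool then slipped about 0.1 rad past the bar, visible as the tilted wing at (335,195). Now I'll slide the carriage along jig +y, still holding the hub.

```bash
python3 shift.py '0.03 -0.0136 0.0064 0 0;0.03 -0.0136 0.0064 0 0;0.03 -0.0136 0.0064 0 0;0.03 -0.0136 0.0064 0 0;0.03 0 0 0 0'
cat > j.py <<'E'
from plant import r, camrig, sense
from h import *
g=np.load("pics/jig.npz"); th,t=g["th"],g["t"]; s=sense()
print("F jig",(rot(-th)@s['wrist_force'][:2]).round(1),"Fz,Mz",s['wrist_force'][2].round(1),s['moment'][2].round(2))
p=rot(-th)@(s['ee_pos'][:2]-t); print("tcp jig",p.round(4),"face y",p[1]+.045); to(s,t+rot(th)@(0,-.0603))
E
python3 j.py
```

```text
time_s: 11.7
ee_pos: [0.5723, -0.0357, 0.2619]
orientation: [-0.456, 0.89, -0.001, 0.002]
wrist_force: [6.1, 2.7, 4.8]
width: 0.0341
gripper_force: 76.9
F jig [5.5 3.8] Fz,Mz 4.8 -0.66
tcp jig [-0.0004 -0.1609] face y -0.11593210273337913
closing yaw 2.517 turn 0.000 | dx -0.0911 dy 0.0427 dz None
```

```bash
python3 shift.py '0.03 -0.0136 0.0064 0 0;0.03 -0.0136 0.0064 0 0;0.03 -0.0136 0.0064 0 0;0.03 -0.0136 0.0064 0 0;0.03 -0.0136 0.0064 0 0;0.03 -0.0136 0.0064 0 0;0.03 0 0 0 0'; python3 j.py
python3 shift.py '0.03 -0.0027 0.0013 0 0;0.03 -0.0027 0.0013 0 0;0.03 0 0 0 0'; python3 j.py
```

```text
time_s: 12.4
ee_pos: [0.589, 0.053, 0.2619]
orientation: [-0.455, 0.89, -0.001, 0.002]
wrist_force: [8.8, 2.3, 1.5]
width: 0.0334
gripper_force: 76.6
F jig [8.2 3.9] Fz,Mz 1.5 -0.66
tcp jig [-0.0001 -0.0707] face y -0.02565535411455147
closing yaw 2.517 turn 0.000 | dx -0.0094 dy 0.0043 dz None
time_s: 12.7
ee_pos: [0.5899, 0.0576, 0.2619]
orientation: [-0.455, 0.891, -0.001, 0.002]
wrist_force: [8.8, -2.1, 1.2]
width: 0.0342
gripper_force: 76.6
F jig [ 9.1 -0.4] Fz,Mz 1.2 -0.54
tcp jig [-0.0001 -0.0659] face y -0.020943053046031848
closing yaw 2.515 turn 0.000 | dx -0.0051 dy 0.0023 dz None
```

Creeping in to contact, 1.5 mm per row.

```bash
python3 shift.py '0.03 -0.0014 0.0006 0 0;0.03 -0.0014 0.0006 0 0;0.03 0 0 0 0'; python3 j.py
python3 shift.py '0.03 -0.0014 0.0006 0 0;0.03 0 0 0 0'; python3 j.py
```

```text
time_s: 13.0
ee_pos: [0.5905, 0.0603, 0.2619]
orientation: [-0.455, 0.891, -0.001, 0.002]
wrist_force: [7.6, -4.1, 1.6]
width: 0.0342
gripper_force: 76.6
F jig [ 8.2 -2.7] Fz,Mz 1.6 -0.51
tcp jig [-0.0001 -0.0632] face y -0.018171527322731057
closing yaw 2.515 turn 0.000 | dx -0.0026 dy 0.0012 dz None
time_s: 13.2
ee_pos: [0.5907, 0.0618, 0.2619]
orientation: [-0.455, 0.891, -0.001, 0.002]
wrist_force: [7.7, -3.6, 1.1]
width: 0.0342
gripper_force: 76.6
F jig [ 8.2 -2.1] Fz,Mz 1.1 -0.51
tcp jig [-0.0001 -0.0617] face y -0.016669218082550175
closing yaw 2.515 turn 0.000 | dx -0.0013 dy 0.0005 dz None
```

```bash
python3 shift.py '0.03 -0.0014 0.0006 0 0;0.03 0 0 0 0'; python3 j.py
python3 - <<'E'
from plant import r, camrig, sense
from h import *
f=camrig.grab_frame("top"); np.savez("pics/top5.npz",**f); im=f["frame"][:,:,::-1]
cv2.imwrite("pics/crop5.png",cv2.resize(im[160:270,210:380],None,fx=4.7,fy=4.7,interpolation=cv2.INTER_CUBIC))
E
```

```text
time_s: 13.4
ee_pos: [0.591, 0.0633, 0.2619]
orientation: [-0.455, 0.891, -0.001, 0.002]
wrist_force: [7.5, -4.5, 3.2]
width: 0.0339
gripper_force: 76.6
F jig [ 8.2 -3. ] Fz,Mz 3.2 -0.53
tcp jig [-0.     -0.0601] face y -0.015139976011861254
closing yaw 2.515 turn 0.000 | dx 0.0001 dy -0.0001 dz None
```

View pics/crop5.png

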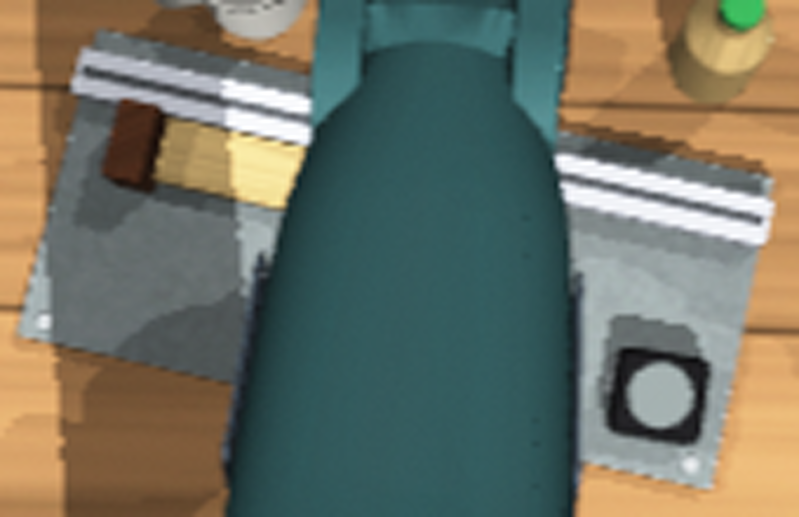

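The arm hides the contact in the top view; the zero block, board and bystanders are undisturbed. I'll go on by force.

```bash
python3 shift.py '0.03 -0.0009 0.0004 0 0;0.03 0 0 0 0'>/dev/null; python3 j.py
python3 shift.py '0.03 -0.0009 0.0004 0 0;0.03 0 0 0 0'>/dev/null; python3 j.py
```

```text
F jig [ 7.5 -2.8] Fz,Mz 2.7 -0.51
tcp jig [-0.     -0.0592] face y -0.01421539495395057
closing yaw 2.515 turn 0.000 | dx 0.0010 dy -0.0005 dz None
F jig [ 8.7 -4.2] Fz,Mz 2.2 -0.54
tcp jig [ 0.     -0.0583] face y -0.013261152191070137
closing yaw 2.515 turn 0.000 | dx 0.0018 dy -0.0009 dz None
```

```bash
for i in 1; do python3 shift.py '0.03 -0.0009 0.0004 0 0;0.03 0 0 0 0'>/dev/null; python3 j.py
python3 shift.py '0.03 -0.0009 0.0004 0 0;0.03 0 0 0 0'>/dev/null; python3 j.py; done
python3 - <<'E'
from plant import r, camrig, sense
import cv2
f=camrig.grab_frame('wrist'); cv2.imwrite('pics/w6.png',f['frame'][:,:,::-1])
f=camrig.grab_frame('scene'); cv2.imwrite('pics/s6.png',cv2.resize(f['frame'][160:310,260:440,::-1],None,fx=4,fy=4,interpolation=2))
E
```

```text
F jig [ 7.8 -8.2] Fz,Mz 3.2 -0.45
tcp jig [-0.     -0.0576] face y -0.012622398210358099
closing yaw 2.515 turn 0.000 | dx 0.0024 dy -0.0012 dz None
F jig [  7.6 -15.2] Fz,Mz 4.3 -0.45
tcp jig [ 0.     -0.0572] face y -0.01222150818609407
closing yaw 2.514 turn 0.000 | dx 0.0028 dy -0.0013 dz None
```

View pics/s6.png

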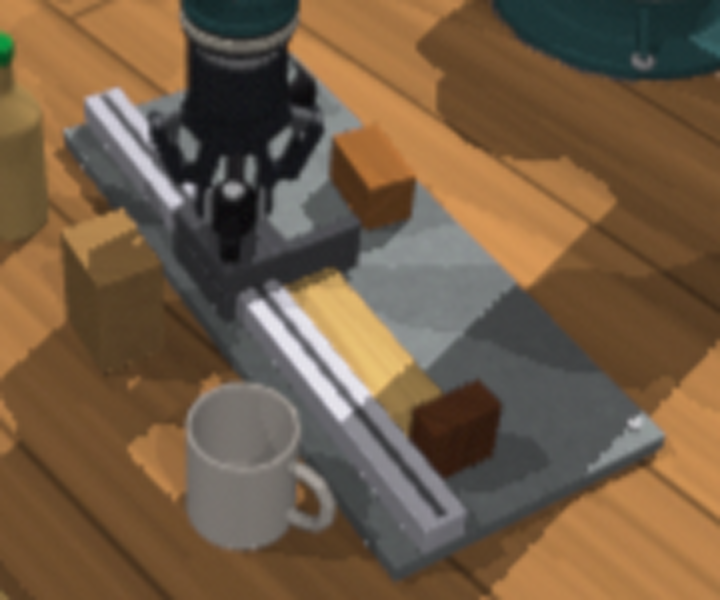

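The scene view shows the plate against the board's end at (320,275) and the board against the zero block at (425,400). The offcut is clear at (372,175). Contact force is about 15 N, so I'll clamp now, turning clockwise.

```bash
python3 shift.py '0.03 0 0 0 0.12;0.03 0 0 0 0.12;0.03 0 0 0 0.12;0.03 0 0 0 0.12;0.03 0 0 0 0.12;0.03 0 0 0 0.12;0.03 0 0 0 0.12;0.03 0 0 0 0' >/dev/null; python3 j.py
python3 shift.py '0.03 0 0 0 0.12;0.03 0 0 0 0.12;0.03 0 0 0 0.12;0.03 0 0 0 0.12;0.03 0 0 0 0.12;0.03 0 0 0 0.12;0.03 0 0 0 0.12;0.03 0 0 0 0' >/dev/null; python3 j.py
```

```text
F jig [ 10.5 -17.2] Fz,Mz 3.6 -0.14
tcp jig [ 0.0003 -0.0576] face y -0.012559040811901158
closing yaw 1.670 turn 0.000 | dx 0.0011 dy -0.0025 dz None
F jig [  9.6 -22.3] Fz,Mz 3.2 -0.05
tcp jig [ 0.0003 -0.058 ] face y -0.012954531495532218
closing yaw 0.829 turn 0.000 | dx -0.0010 dy -0.0021 dz None
```

```bash
python3 shift.py '0.03 0 0 0 0.1;0.03 0 0 0 0.1;0.03 0 0 0 0.1;0.03 0 0 0 0.1;0.03 0 0 0 0' >/dev/null; python3 j.py
python3 shift.py '0.03 0 0 0 0.04;0.03 0 0 0 0' >/dev/null; python3 j.py
python3 shift.py '0.03 0 0 0 0.04;0.03 0 0 0 0' >/dev/null; python3 j.py
```

```text
F jig [  5.7 -20.7] Fz,Mz 6.5 1.45
tcp jig [-0.0002 -0.0577] face y -0.012703167110908943
closing yaw 0.432 turn 0.000 | dx -0.0022 dy -0.0014 dz None
F jig [  1.8 -13. ] Fz,Mz 7.5 -0.04
tcp jig [-0.0007 -0.0571] face y -0.012098876141939593
closing yaw 0.394 turn 0.000 | dx -0.0030 dy -0.0012 dz None
F jig [-0.4 -7.1] Fz,Mz 8.4 -0.01
tcp jig [-0.0009 -0.0567] face y -0.011664327103214932
closing yaw 0.354 turn 0.000 | dx -0.0036 dy -0.0011 dz None
```

The moment spiked to 1.45 N m and the tool then slipped, so the knob has reached its clamped end stop. I'll release, back off upward and check.

```bash
python3 shift.py '0.055 0 0 0 0;0.055 0 0 0 0;0.055 0 0 0 0;0.055 0 0 0 0;0.055 0 0 -0.03 0;0.055 0 0 -0.04 0;0.055 0 0 -0.04 0;0.055 0 0 -0.04 0;0.055 0 0 0 0;0.055 0 0 0 0'; python3 j.py
python3 - <<'E'
from plant import r, camrig, sense
from h import *
f=camrig.grab_frame('wrist'); cv2.imwrite('pics/w7.png',f['frame'][:,:,::-1]); np.savez("pics/w7.npz",**f)
E
```

```text
time_s: 17.85
ee_pos: [0.5906, 0.0674, 0.4112]
orientation: [0.569, 0.822, 0.0, 0.001]
wrist_force: [-0.1, -0.7, 0.3]
width: 0.055
gripper_force: 0.0
F jig [ 0.1 -0.7] Fz,Mz 0.3 -0.02
tcp jig [-0.0013 -0.0562] face y -0.011168850489533255
closing yaw 0.360 turn 0.000 | dx -0.0042 dy -0.0010 dz None
```

View pics/w7.png

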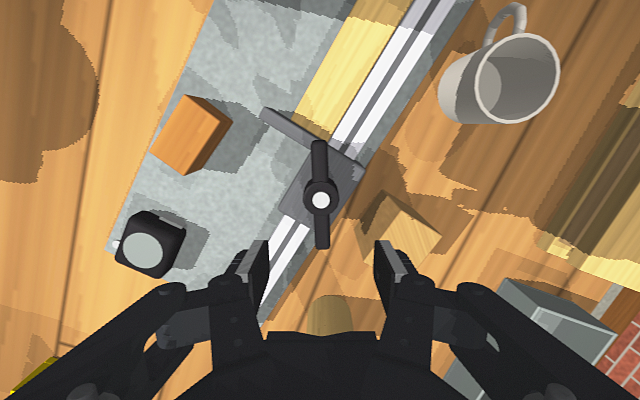

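The wrist view shows the wing tips at (319,142) and (322,247), the hub at (320,199), and the plate touching the board near (310,120). The bystanders are in place. Next I'll check the knob angle and contact numerically.

Run:
```python
from plant import r, camrig, sense
from h import *
g=np.load("pics/jig.npz"); th,t=g["th"],g["t"]
f=np.load("pics/w7.npz"); J=lambda u,v,z: rot(-th)@(ray(f,(u,v),z)[:2]-t)
m=(f["frame"].max(2)<60).astype(np.uint8); roi=np.zeros_like(m); roi[138:178,300:340]=1
v,u=np.nonzero(m&roi); L=cv2.fitLine(np.c_[u,v].astype(np.float32),2,0,.01,.01).ravel(); print(L)
a=J(L[2]-20*L[0],L[3]-20*L[1],.112)-J(L[2]+20*L[0],L[3]+20*L[1],.112)
an=np.arctan2(a[1],a[0])%np.pi; print("wing",an,"joint",an-2.14)
d=J(319,142,.112)-J(322,247,.112); print("tips",np.arctan2(d[1],d[0])-2.14)
print("hub",J(320,199.5,.114))
```

```text
[2.0665919e-02 9.9978644e-01 3.2056137e+02 1.5774246e+02]
wing 2.133588563859848 joint -0.006411436140151938
tips 0.00048231443790847095
hub [-0.00136779 -0.05884774]
```

```bash
python3 -c "
from plant import r, camrig, sense
print(r.close_job())"
```

```text
the job is handed in; nothing more can be done
None
```

The job is handed in, but no verdict came back. The knob measured about 0 rad (clamped), the stop plate was pressed against the pattern board with the board butted to the zero block, the offcut was set clear on the deck, and the robot was clear of everything at about 18 s.

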